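# Feed a tube rack through a spring-gated loading chute

### The job

On the lab bench, press the long red rail beside the loading chute fully down with one fingertip so that the red gate swings out of the way, and keep it held open while you push the blue tube rack along the chute, through the gateway, until it is fully home against the end stop. Do not let the gate touch the rack, do not lift or tip the rack, and leave the other things on the bench alone. Finish with the hand clear, so that the gate has sprung shut behind the rack.

Things in the scene. Friction and masses are not known exactly. Their poses are not given: they have to be found in the camera images.
- chute: Fixed open-topped channel along its own y; the rack travels to +y. Origin: on the bench under the channel's centre line, at the gateway; x points to the red rail's side, z up; turned up to 0.25 rad either way. Aluminium floor top at z = 6 mm, y = -210 to 120. White walls 5 mm thick, inner faces at x = -36 and 36, top at z = 22. Hinge brackets outside the +x wall, x to 65, z to 20.
- end_stop (a point): Bottom centre of the white end stop's face, on the chute floor: chute y = 112 mm; the stop is 34 mm high and hard: come up to it gently, a hard shove springs back some mm. The bay between gate and stop has a green floor. Beyond the stop stands a fixed white reader housing, 150 mm wide (x), chute y = 130 to 260, 100 mm high.
- rack: Loose blue tube rack, white stripes, 68 wide (x) x 90 long (y) x 40 mm tall; 12 coloured tube caps fixed in it reach 51.5 mm above its underside; 0.13 to 0.25 kg. Origin: centre of its underside; y along the chute. Starts in the chute before the gate, centre at chute y = -57 to -92 mm, about 2 mm play to each wall. Fully home its centre is at chute y = 67 mm.
- gate (a joint): Angle of the red spring gate, rad: 0 shut, 0.82 open at its stop. Hinge along the chute's y at chute x = 60, z = 22 mm. Pressing the rail down swings the leaf up and outwards; above 0.72 it is clear of the rack's path, nothing then crosses the channel, and its highest point is about 71 mm above the bench. A spring shuts it when let go; pressing takes about 1.5 N at first, 5 N fully open.
- rail (a point): Centre line of the red press rail, at chute y = 0: a flat bar 30 mm wide, 8 thick, part of the gate, parallel to the chute, chute y = -190 to 50 mm, so a finger can slide along it holding it down. Shut: chute x = 94, z = 55 mm, outer edge tilted up 0.55 rad. Fully open: x = 107, z = 20 mm, outer edge tilted down 0.27. A tip pressing straight down at x = 100 ends at about z = 26.
- leaf_tip (a point): Middle of the gate leaf's free edge, in the channel: gate shut at chute x = 20, y = 0, z = 42 mm. The leaf is a red plate 6 mm thick (chute y = -3 to 3) which, shut, reaches from the hinge over the wall into the channel at heights 34 to 50 mm.
- wash_bottle: Bystander, to be left alone: white wash bottle with red cap, 64 mm across, 150 mm tall. Origin: centre of its underside, z up.
- amber_jar: Bystander, to be left alone: amber glass jar, 56 mm across, 75 mm tall. Origin: centre of its underside, z up.
- beaker: Bystander, to be left alone: open glass beaker, 70 mm across, 85 mm tall. Origin: centre of its underside, z up.
- tip_box: Bystander, to be left alone: clear pipette-tip box with orange lid, 87 x 122 x 62 mm. Origin: centre of its underside, z up.
- spare_block: Bystander, to be left alone: yellow tube block with dark holes, 60 x 90 x 30 mm. Origin: centre of its underside, z up.
- glove_carton: Bystander, to be left alone: white carton with a blue band, 120 x 220 x 60 mm. Origin: centre of its underside, z up.
- foil_tub: Bystander, to be left alone: green round tub, 80 mm across, 50 mm tall. Origin: centre of its underside, z up.
Not all that is in view belongs to the job. Of the things that look like the rack, the smallest one is meant.

How it is judged:
By the outcome, as a careful person would: the job done as asked, in the order asked, and still so for the second after the job is handed in, with the robot touching nothing.
It also fails if it takes over 54 s, if anything falls off the work surface, if the arm or the gripper's body presses on something with over 40 N, if the wrist force passes 120 N, or if a joint passes its speed limit or range.

### The arm

A 7-joint arm with a two-finger parallel gripper is mounted at the origin on the work surface. World frame = base frame: x ahead of the robot, y to its left, z up, the work surface at z = 0. Lengths are in m, angles in degrees, forces in N, time in s.
With the tool pointing down it reaches from about 0.425 to 1.025 m from the base axis. Payload 3.6 kg.
Tool frame: the origin (TCP) lies between the finger pads; the fingertips stand 22 mm ahead of it and the grasp point (between the pads) lies 3 mm ahead of it; z points along the fingers, y is the line along which they close (so a half turn about z gives the same grasp; the last joint's range is limited). The gripper opens to 85 mm and grips with 20 to 120 N. Pads are 22 mm wide; open, the fingers measure 114 mm over their backs; the gripper's body (76 mm by 85 mm) begins 54 mm behind the grasp point. The pads swing forward as they close: fully open they stand 13 mm farther back than shut.
Start: joints at [71.075, 33.873, 2.773, 92.16, -1.908, 54.013, -1.931], TCP at [0.17, -0.705, 0.253] pointing down, gripper open.
Joint ranges: [-153.93, 153.93], [-27.13, 128.08], [-72.61, 78.16], [10.71, 143.7], [-87.88, 267.88], [4.46, 118.87], [-176.78, 176.78]. Speed limits (degrees/s): [147.25, 147.25, 180, 180, 180, 180, 180].

### API

Orientations are given as [roll, pitch, yaw] about the fixed x, y, z axes, in that order (R = Rz(yaw) Ry(pitch) Rx(roll)).
In Python, from station import observe, snapshot, finish_job gives the robot as it stands. The module is installed in compiled form; this text tells all that it offers.
- The arm moves only by the tool step_arm, never from a script. Its argument "steps" is a list of rows, each a list of 3 entries, a list of its own where there are three numbers: the shift along the tool's x, y, z in m, then the turn, a rotation vector about the tool's x, y, z in rad, then the finger opening in m, from 0 to 0.0854. A call has 1 to 8 rows; each row shifts and turns the commanded pose from where the row before left it, along the tool's axes as they then stand; what a row does not reach is not made up. A row lasts 1/12 s, in which the tool goes at most 41.7 mm and 7.16 degrees, less where a joint would pass 70% of its speed; a pose out of reach is approached as far as the arm can. A call with a gripper value outside its range is refused whole. The fingers move at their own pace and stop on an object; the grip force is fixed at half the most. Time passes only in rows, so rows that do not move let the fingers close. It gives the time, the measured TCP pose, the force, the opening and the grip force at its end, in the units of the state.
- observe(): the state, without advancing time (a new reading comes with each control period).
- snapshot(name): name is "scene" or "top" or "wrist"; returns a dict with "pixels" (480x640x3 uint8, blue, green, red), "intrinsics" (3x3 intrinsics, pixels), "origin" and "orientation" of the camera in the world. Camera axes: x right, y down, z forward; pixel columns grow to the right and rows downward; lengths in m; the calibration is good to about 2 mm. A picture is of the moment at which its call begins. There is no depth.
- finish_job(): hands the job in; it is judged then, once.
The state is a dict: "t": time; "qpos": joint angles; "joint_vel": joint speeds; "effort": joint torques, N m; "position": TCP position; "eef_rot": TCP orientation; "contact_force": force on the tool from outside, world axes, zero at the start; "torque": the same for the moment, N m; "finger_gap": finger opening in m; "grip_force": force on a finger pad.
Only numpy, scipy, OpenCV 4.12 (cv2) and the standard library are available. Lean on these libraries where they do the work, as an engineer would, in place of code of your own. Each camera call takes 0.05 s, during which the arm holds its last target. There are 200 camera calls.

## Working session

There is one attempt and no reset: what is moved stays moved. The work goes in short steps, Python scripts to look and compute and a tool call to move; the robot and the scene stay as the last step left them, time stands still between calls to the robot, and variables do not carry over. Pictures are saved under pics/ and viewed, at most 10 in all, crops included, and the job is handed in when it is done.

Besides the shell and the picture viewer there is one more tool, called after "Emit:" as name(argument=value, ...), one argument or row to a line, values as JSON. step_arm: Moves the arm, as the interface text tells. Its arguments: {"type":"object","properties":{"steps":{"type":"array","items":{"type":"array"}}},"required":["steps"]}

```bash
mkdir -p pics
cat > h.py <<'E'
import numpy as np, cv2
from station import observe, snapshot
from scipy.spatial.transform import Rotation as R
def cam(s):
    o=np.array(s["orientation"],float)
    return np.array(s["intrinsics"]),np.array(s["origin"]),o
E
python3 - <<'E'
from h import *
print(observe())
for n in("scene","top"):
    s=snapshot(n); cv2.imwrite(f"pics/{n}0.png",s["pixels"]); np.savez(f"{n}0.npz",**s)
    print(n,s["intrinsics"],s["origin"],s["orientation"])
E
```

```text
{'t': 0.0, 'qpos': array([71.07379666, 33.92727794,  2.76568902, 92.23880146, -1.90765099,
       54.01315238, -1.92959004]), 'joint_vel': array([-0.03502391, -0.05720257,  0.03959351, -0.01294126, -0.07227292,
        0.0543654 ,  0.06073864]), 'effort': array([-5.72953695e-05, -5.48679292e+01,  1.54656138e+00, -1.98114055e+01,
        9.38455778e-03,  8.76793347e-03,  1.09300038e-05]), 'position': array([ 0.16993212, -0.70397353,  0.25210498]), 'eef_rot': array([-1.79867014e+02,  6.84006215e-03,  1.35764510e+01]), 'contact_force': array([-1.01254116, -0.51553734, -0.44363301]), 'torque': array([-0.00575472,  0.00629776,  0.07396522]), 'grip_force': 0.0, 'finger_gap': 0.08587480784393314}
scene [[494.01605384   0.         315.52047674]
 [  0.         494.01605384 241.78895669]
 [  0.           0.           1.        ]] [ 0.98740197 -0.60175247  0.93357729] [-140.22060118   -0.74350883   37.90785735]
top [[470.78753306   0.         317.91999587]
 [  0.         470.78753306 237.32478074]
 [  0.           0.           1.        ]] [0.31811489 0.00808554 1.26361932] [-168.18204945   -0.30599837  -87.72463125]
```

View pics/scene0.png

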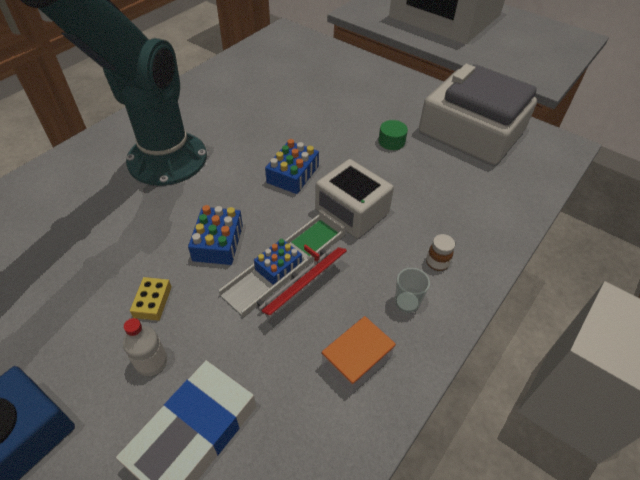

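View pics/top0.png

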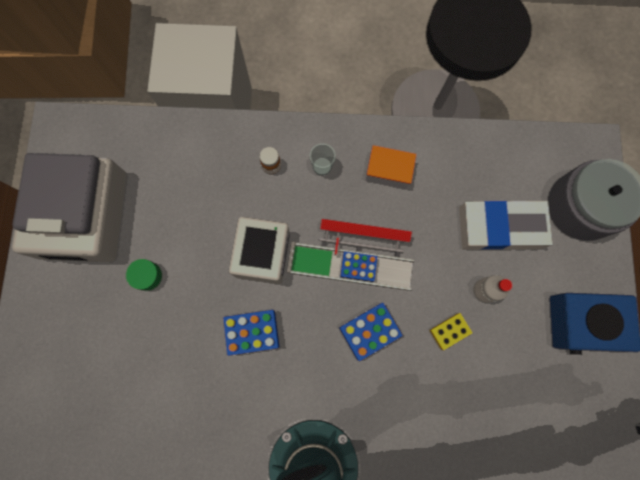

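```bash
cat >> h.py <<'E'
def ray(s,p):
    K=s["intrinsics"];Rm=R.from_euler('xyz',s["orientation"],degrees=True).as_matrix()
    d=Rm@np.linalg.inv(K)@np.array([p[0],p[1],1.]);return np.array(s["origin"]),d/np.linalg.norm(d)
def plane(s,p,z):
    o,d=ray(s,p);return o+d*(z-o[2])/d[2]
def proj(s,P):
    Rm=R.from_euler('xyz',s["orientation"],degrees=True).as_matrix()
    q=s["intrinsics"]@(Rm.T@(np.asarray(P)-s["origin"]));return q[:2]/q[2]
def tri(s1,p1,s2,p2):
    o1,d1=ray(s1,p1);o2,d2=ray(s2,p2)
    t=np.linalg.lstsq(np.c_[d1,-d2],o2-o1,rcond=None)[0]
    a,b=o1+t[0]*d1,o2+t[1]*d2;return (a+b)/2,np.linalg.norm(a-b)
def comps(m,amin=30):
    n,l,st,c=cv2.connectedComponentsWithStats(m.astype(np.uint8));
    return [(l==i,st[i],c[i]) for i in range(1,n) if st[i][4]>=amin]
def hsv(s): return cv2.cvtColor(s["pixels"],cv2.COLOR_BGR2HSV).astype(int)
def red(s): h=hsv(s);return ((h[...,0]<6)|(h[...,0]>174))&(h[...,1]>170)&(h[...,2]>70)
def green(s): h=hsv(s);return (abs(h[...,0]-62)<14)&(h[...,1]>130)&(h[...,2]>50)
def blue(s): h=hsv(s);return (abs(h[...,0]-112)<12)&(h[...,1]>140)&(h[...,2]>50)
def box(m): return cv2.boxPoints(cv2.minAreaRect(cv2.findNonZero(m.astype(np.uint8))))
E
python3 - <<'E'
from h import *
T={k:v for k,v in np.load("top0.npz").items()};S={k:v for k,v in np.load("scene0.npz").items()}
for n,s in(("top",T),("scene",S)):
    for c,f in(("red",red),("green",green),("blue",blue)):
        for m,st,ce in comps(f(s),150):
            b=box(m);print(n,c,st[4],ce.round(1),b.round(1).tolist())
for n,s in(("top",T),("scene",S)):
    x,y,w,h=(280,205,150,95) if n=="top" else (210,195,150,125)
    cv2.imwrite(f"pics/{n}crop.png",cv2.resize(s["pixels"][y:y+h,x:x+w],None,fx=4.8,fy=4.8,interpolation=cv2.INTER_CUBIC))
E
```

```text
top red 888 [365.6 230.1] [[320.29998779296875, 228.60000610351562], [321.70001220703125, 218.8000030517578], [410.79998779296875, 231.5], [409.3999938964844, 241.3000030517578]]
top green 829 [311.5 260.3] [[292.0, 269.1000061035156], [295.20001220703125, 246.3000030517578], [330.79998779296875, 251.39999389648438], [327.5, 274.20001220703125]]
top green 724 [142.1 274.1] [[127.0, 260.0], [157.0, 260.0], [157.0, 288.0], [127.0, 288.0]]
top blue 944 [497.2 224.4] [[485.70001220703125, 202.0], [507.79998779296875, 201.39999389648438], [509.1000061035156, 247.6999969482422], [487.0, 248.3000030517578]]
top blue 327 [356.4 267.7] [[340.6000061035156, 276.20001220703125], [343.8999938964844, 251.89999389648438], [376.20001220703125, 256.20001220703125], [372.8999938964844, 280.5]]
top blue 2841 [599.6 322.4] [[563.0, 294.0], [639.0, 294.0], [639.0, 350.0], [563.0, 350.0]]
top blue 1044 [369.8 331.6] [[338.8999938964844, 327.5], [382.5, 302.1000061035156], [401.8999938964844, 335.3999938964844], [358.3999938964844, 360.79998779296875]]
top blue 1015 [252.6 332.2] [[222.3000030517578, 317.
[... 922 characters left out ...]
99938964844, 199.0]]
scene blue 1194 [214.9 243.1] [[187.5, 259.8999938964844], [192.60000610351562, 205.89999389648438], [239.89999389648438, 210.39999389648438], [234.8000030517578, 264.3999938964844]]
scene blue 461 [275.  267.6] [[253.89999389648438, 258.5], [299.70001220703125, 251.8000030517578], [303.6000061035156, 278.5], [257.79998779296875, 285.20001220703125]]
scene blue 2373 [ 23.7 409. ] [[-42.29999923706055, 414.5], [16.799999237060547, 362.0], [60.0, 410.6000061035156], [1.0, 463.1000061035156]]
scene blue 2438 [203.1 414.8] [[164.10000610351562, 404.20001220703125], [189.39999389648438, 376.29998779296875], [243.3000030517578, 425.20001220703125], [218.10000610351562, 453.0]]
```

View pics/topcrop.png

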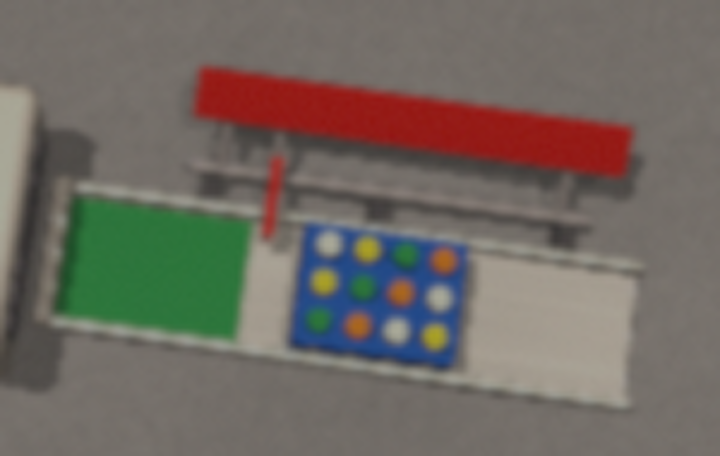

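View pics/scenecrop.png

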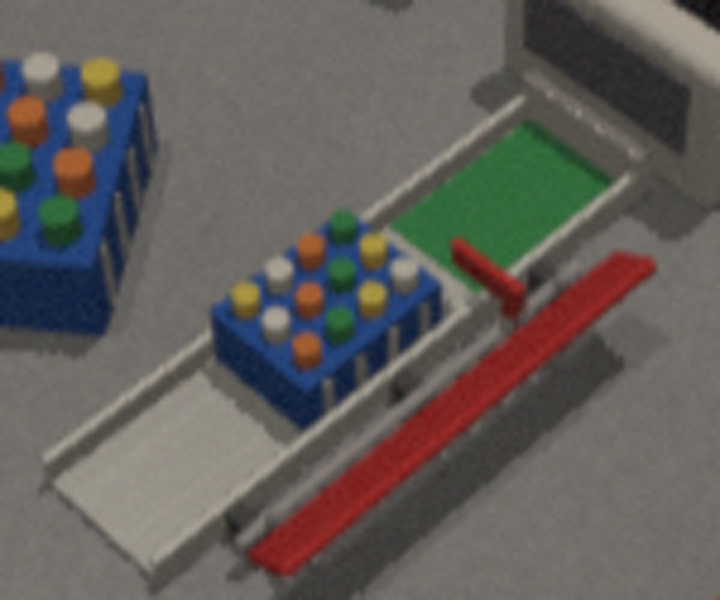

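Run:
```python
from h import *
T={k:v for k,v in np.load("top0.npz").items()};S={k:v for k,v in np.load("scene0.npz").items()}
np.set_printoptions(precision=4,suppress=True)
tc=lambda x,y:(x/4.8+280-.4,y/4.8+205-.4); sc=lambda x,y:(x/4.8+210-.4,y/4.8+195-.4)
a=tri(T,(321,223.7),S,(343.4,248.05));b=tri(T,(410.1,236.4),S,(264.3,312.85));print("rail ends",a,b,"len",np.linalg.norm(a[0]-b[0]))
g=[tri(T,tc(*p),S,sc(*q)) for p,q in(((75,198),(600,190)),((60,316),(528,122)),((250,220),(470,288)),((237,340),(392,220)))]
print("green: far+x, far-x, near+x, near-x");[print(*x) for x in g]
r=[tri(T,tc(*p),S,sc(*q)) for p,q in(((303,222),(440,292)),((468,244),(308,388)),((455,368),(213,312)),((290,345),(345,212)))]
print("rack top front+x,rear+x,rear-x,front-x");[print(*x) for x in r]
e=[tri(T,tc(*p),S,sc(*q)) for p,q in(((638,262),(153,555)),((630,403),(47,458)))];print("wall ends");[print(*x) for x in e]
l=tri(T,tc(267,232),S,sc(457,245));print("leaf",l)
# top-view only frame
G=np.array([plane(T,tc(*p),.006) for p in((75,198),(60,316),(250,220),(237,340))])
W=np.array([plane(T,tc(*p),.022) for p in((638,262),(630,403),(75,186),(55,322))])
u=np.unwrap([np.arctan2(*(v[:2][::-1])) for v in (a[0]-b[0],G[0]-G[2],G[1]-G[3],W[2]-W[0],W[3]-W[1])]);print("dirs y-axis deg",np.degrees(u))
print("G",G,"W",W)
C=np.array([plane(T,tc(*p),.046) for p in((303,222),(468,244),(455,368),(290,345))]);print("rackplane",C,C.mean(0))
```

```text
rail ends (array([0.6085, 0.0057, 0.0565]), np.float64(0.0019398309718971886)) (array([ 0.5823, -0.2319,  0.0538]), np.float64(0.00412766696028843)) len 0.23906050486021024
green: far+x, far-x, near+x, near-x
[0.5497 0.0676 0.0085] 0.013648159853660828
[0.4872 0.0773 0.0074] 0.0004902427217916531
[ 0.5407 -0.0306  0.0167] 0.011093288844465619
[ 0.477  -0.0221  0.0122] 0.0008572637176359326
rack top front+x,rear+x,rear-x,front-x
[ 0.5392 -0.057   0.0376] 0.004710441492478781
[ 0.5304 -0.1455  0.0468] 0.0007920091285486574
[ 0.4634 -0.139   0.0432] 0.0015823373460953742
[ 0.4717 -0.0505  0.0409] 0.001224501520656252
wall ends
[ 0.5265 -0.2446  0.0244] 0.005325097193210244
[ 0.4499 -0.2383  0.0232] 4.87135915858662e-05
leaf (array([ 0.5318, -0.0362,  0.0475]), np.float64(0.0026386581837879995))
dirs y-axis deg [83.7182 85.0485 84.5521 84.5111 84.2582]
G [[ 0.5551  0.0725  0.006 ]
 [ 0.4876  0.0776  0.006 ]
 [ 0.5465 -0.0269  0.006 ]
 [ 0.4781 -0.022   0.006 ]] W [[ 0.5287 -0.2431  0.022 ]
 [ 0.45   -0.2386  0.022 ]
 [ 0.559   0.072   0.022 ]
 [ 0.482   0.0793  0.022 ]]
rackplane [[ 0.5393 -0.0549  0.046 ]
 [ 0.5308 -0.1453  0.046 ]
 [ 0.4626 -0.1393  0.046 ]
 [ 0.4715 -0.0498  0.046 ]] [ 0.501  -0.0973  0.046 ]
```

Emit:
step_arm(
  steps=[
    [[0.03,-0.026,0],[0,0,-0.077],0.0854],
    [[0.032,-0.024,0],[0,0,-0.077],0.0854],
    [[0.034,-0.021,0],[0,0,-0.077],0.0854],
    [[0.035,-0.019,0],[0,0,-0.077],0.0854],
    [[0.036,-0.016,0],[0,0,-0.077],0.0854],
    [[0.038,-0.013,0],[0,0,-0.077],0.0854],
    [[0.038,-0.01,0],[0,0,-0.077],0.0854],
    [[0.039,-0.007,0],[0,0,-0.077],0.0854],
  ],
)

```text
t: 0.77
position: [0.3542, -0.4433, 0.2531]
eef_rot: [-180.0, 0.0, 49.1]
contact_force: [0.8, 0.5, -0.1]
finger_gap: 0.0855
grip_force: 0.0
```

Emit:
step_arm(
  steps=[
    [[0.04,-0.004,0],[0,0,-0.077],0.0854],
    [[0.04,-0.001,0],[0,0,-0.077],0.0854],
    [[0.04,0.002,0],[0,0,-0.077],0.0854],
    [[0.04,0.005,0],[0,0,-0.077],0.0854],
    [[0.039,0.008,0],[0,0,-0.077],0.0854],
    [[0.038,0.012,0],[0,0,-0.077],0.0854],
    [[0.036,0.015,0],[0,0,-0.077],0.0854],
    [[0,0,0],[0,0,0],0.0854],
  ],
)

```text
t: 1.43
position: [0.5224, -0.2092, 0.2539]
eef_rot: [179.7, -0.3, 80.6]
contact_force: [0.9, -0.2, 0.2]
finger_gap: 0.0855
grip_force: 0.0
```

Emit:
step_arm(
  steps=[
    [[0.017,0.01,0.02],[0,0,-0.065],0.0854],
    [[0.017,0.01,0.02],[0,0,0],0.0854],
    [[0,0,0.02],[0,0,0],0.0854],
    [[0,0,0],[0,0,0],0.0854],
    [[0,0,0],[0,0,0],0.0854],
  ],
)

```text
t: 1.85
position: [0.54, -0.1879, 0.1922]
eef_rot: [-179.8, -0.0, 83.5]
contact_force: [-0.5, -0.7, 0.6]
finger_gap: 0.0853
grip_force: 0.0
```

Run:
```python
from h import *
s=snapshot("wrist");cv2.imwrite("pics/w1.png",s["pixels"]);np.savez("w1.npz",**s)
o=observe();print(o["position"],o["eef_rot"],s["origin"],s["orientation"],s["intrinsics"][0])
```

```text
[ 0.54074625 -0.18848522  0.19326681] [-1.79931686e+02  2.25493096e-02  8.34077109e+01] [ 0.54807689 -0.1201317   0.31170653] [164.59795898   0.2054014   -6.51748169] [422.45908684   0.         321.8977288 ]
```

View pics/w1.png

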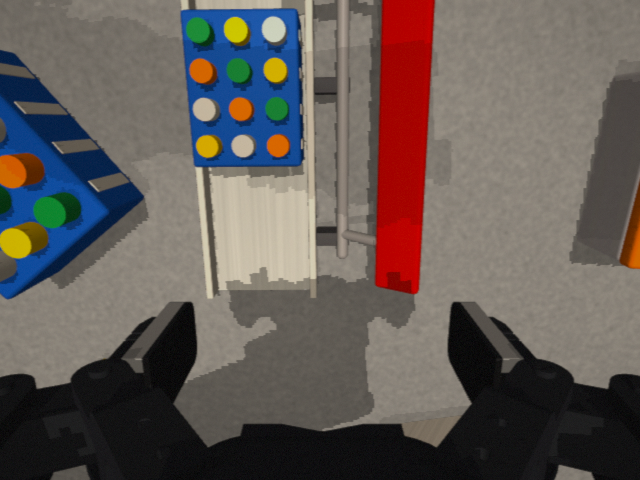

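Run:
```python
from h import *
np.set_printoptions(precision=4,suppress=True)
s={k:v for k,v in np.load("w1.npz").items()}
for n,p,z in(("wallL",(211,297),.022),("wallR",(314,296),.022),("wallLup",(186,8),.022),("wallRup",(309,8),.022),("railend",(397,289),.055),("railtop",(408,3),.055),("rackRL",(195,166),.046),("rackRR",(301,163),.046),("rackFL",(182,11),.046),("rackFR",(298,10),.046)):
    print(n,plane(s,p,z))
# stop and gate positions from top, scene, in frame
th=np.radians(-5.7);O=np.array([.5095,-.0335]);X=np.array([np.cos(th),np.sin(th)]);Y=np.array([-X[1],X[0]])
for n,p,z in(("wallL",(211,297),.022),("wallR",(314,296),.022),("wallLup",(186,8),.022),("wallRup",(309,8),.022),("railend",(397,289),.055),("railtop",(408,3),.055),("rackRL",(195,166),.046),("rackRR",(301,163),.046),("rackFL",(182,11),.046),("rackFR",(298,10),.046)):
    d=plane(s,p,z)[:2]-O;print(n,"chute mm",1000*d@X,1000*d@Y)
d=observe()["position"][:2]-O;print("tcp chute",d@X,d@Y)
```

```text
wallL [ 0.451  -0.2363  0.022 ]
wallR [ 0.527 -0.244  0.022]
wallLup [ 0.471  -0.0439  0.022 ]
wallRup [ 0.5467 -0.0526  0.022 ]
railend [ 0.5838 -0.2311  0.055 ]
railtop [ 0.6009 -0.064   0.055 ]
rackRL [ 0.4653 -0.1385  0.046 ]
rackRR [ 0.5313 -0.1441  0.046 ]
rackFL [ 0.4748 -0.0515  0.046 ]
rackFR [ 0.5405 -0.0585  0.046 ]
wallL chute mm -38.05002322265959 -207.57879326792073
wallR chute mm 38.31714568153811 -207.74986271537392
wallLup chute mm -37.30195943889441 -14.174455510645961
wallRup chute mm 38.92213946962112 -15.325207328854349
railend chute mm 93.53105146430543 -189.2309032907136
railtop chute mm 94.01323414335815 -21.312578758008506
rackRL chute mm -33.58066264269987 -108.84169126340022
rackRR chute mm 32.65984552827332 -107.9096285289033
rackFL chute mm -32.75241546100154 -21.329494704238513
rackFR chute mm 33.313760156852396 -21.811349749491157
tcp chute 0.04648484953582214 -0.15111553465153854
```

Emit:
step_arm(
  steps=[
    [[0.007,0.003,0.02],[0,0,-0.014],0.0854],
    [[0,0,0.03],[0,0,0],0.0854],
    [[0,0,0.03],[0,0,0],0.0854],
    [[0,0,0.02],[0,0,0],0.0854],
    [[0,0,0],[0,0,0],0.0854],
    [[0,0,0],[0,0,0],0.0854],
    [[0,0,0],[0,0,0],0.0854],
  ],
)

```text
t: 2.48
position: [0.5463, -0.182, 0.0951]
eef_rot: [179.8, 0.0, 84.2]
contact_force: [0.2, -0.9, 0.3]
finger_gap: 0.0849
grip_force: 0.0
```

Emit:
step_arm(
  steps=[
    [[0,0,0.005],[0,0,0],0.0854],
    [[0,0,0.005],[0,0,0],0.0854],
    [[0,0,0],[0,0,0],0.0854],
    [[0,0,0],[0,0,0],0.0854],
  ],
)

```text
t: 2.82
position: [0.5451, -0.1812, 0.0835]
eef_rot: [180.0, 0.0, 84.3]
contact_force: [-0.2, 1.1, 0.2]
finger_gap: 0.0854
grip_force: 0.0
```

```bash
cat >> h.py <<'E'
th=np.radians(-5.7);O=np.array([.5095,-.0335]);X=np.array([np.cos(th),np.sin(th)]);Y=np.array([-X[1],X[0]])
def st():
    o=observe();d=o["position"][:2]-O;print("tcp chute",d@X,d@Y,o["position"][2],o["eef_rot"],"F",o["contact_force"],"M",o["torque"],"t",o["t"])
E
python3 -c "
from h import *
st();s=snapshot('wrist');cv2.imwrite('pics/w2.png',s['pixels'])"
```

```text
tcp chute 0.05009326267932392 -0.1434209045224912 0.08354900237053146 [1.79988522e+02 8.88033406e-03 8.42692764e+01] F [-0.22976659  1.10740225  0.22759649] M [-0.01304417  0.02644694 -0.04129656] t 2.8167
```

View pics/w2.png

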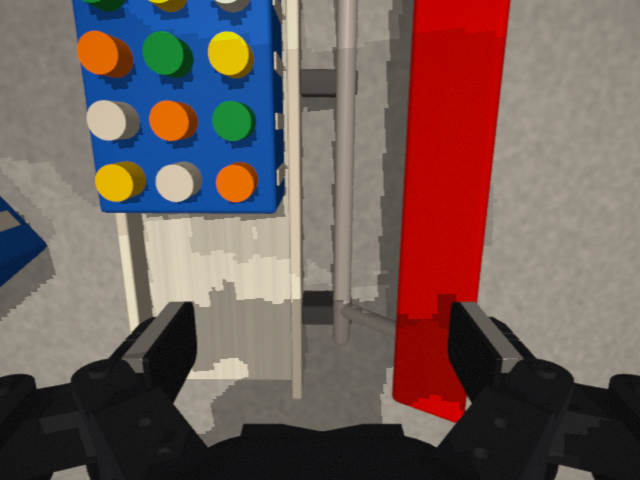

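Emit:
step_arm(
  steps=[
    [[0,0,0.005],[0,0,0],0.0854],
    [[0,0,0.005],[0,0,0],0.0854],
    [[0,0,0.005],[0,0,0],0.0854],
    [[0,0,0],[0,0,0],0.0854],
  ],
)

```text
t: 3.2
position: [0.5449, -0.181, 0.0674]
eef_rot: [-180.0, -0.0, 84.3]
contact_force: [-0.5, -0.0, 2.2]
finger_gap: 0.0856
grip_force: 0.7
```

Emit:
step_arm(
  steps=[
    [[0,0,0.005],[0,0,0],0.0854],
    [[0,0,0.005],[0,0,0],0.0854],
    [[0,0,0],[0,0,0],0.0854],
    [[0,0,0],[0,0,0],0.0854],
  ],
)

```text
t: 3.53
position: [0.5453, -0.181, 0.0581]
eef_rot: [180.0, -0.0, 84.3]
contact_force: [1.0, -0.4, 2.4]
finger_gap: 0.0855
grip_force: 1.2
```

Emit:
step_arm(
  steps=[
    [[0,0,0.005],[0,0,0],0.0854],
    [[0,0,0.005],[0,0,0],0.0854],
    [[0,0,0],[0,0,0],0.0854],
    [[0,0,0],[0,0,0],0.0854],
  ],
)

```text
t: 3.87
position: [0.546, -0.1811, 0.0483]
eef_rot: [179.9, -0.0, 84.3]
contact_force: [2.9, -0.4, 4.1]
finger_gap: 0.0856
grip_force: 1.9
```

Emit:
step_arm(
  steps=[
    [[0,0,0.003],[0,0,0],0.0854],
    [[0,0,0.003],[0,0,0],0.0854],
    [[0,0,0],[0,0,0],0.0854],
    [[0,0,0],[0,0,0],0.0854],
  ],
)

```text
t: 4.2
position: [0.5472, -0.1813, 0.0428]
eef_rot: [179.8, -0.0, 84.3]
contact_force: [4.3, -0.9, 4.6]
finger_gap: 0.0856
grip_force: 2.8
```

Emit:
step_arm(
  steps=[
    [[0,0,0.002],[0,0,0],0.0854],
    [[0,0,0.002],[0,0,0],0.0854],
    [[0,0,0],[0,0,0],0.0854],
    [[0,0,0],[0,0,0],0.0854],
  ],
)

```text
t: 4.53
position: [0.548, -0.1813, 0.0391]
eef_rot: [179.7, -0.0, 84.3]
contact_force: [5.6, -0.7, 5.9]
finger_gap: 0.0857
grip_force: 3.1
```

```bash
python3 -c "
from h import *
st()
for n in ('scene','top'):
  s=snapshot(n);np.savez(n+'1.npz',**s);cv2.imwrite('pics/'+n+'1.png',s['pixels'])
s=snapshot('scene');cv2.imwrite('pics/s1c.png',cv2.resize(s['pixels'][180:330,190:390],None,fx=4,fy=4,interpolation=cv2.INTER_CUBIC))"
```

```text
tcp chute 0.05300715746792665 -0.1432786577817648 0.03909777437958165 [ 1.79662542e+02 -8.99763903e-03  8.42904618e+01] F [ 5.64643258 -0.73648077  5.8809002 ] M [-0.11925766 -1.34931066  0.02811189] t 4.5333
```

View pics/s1c.png

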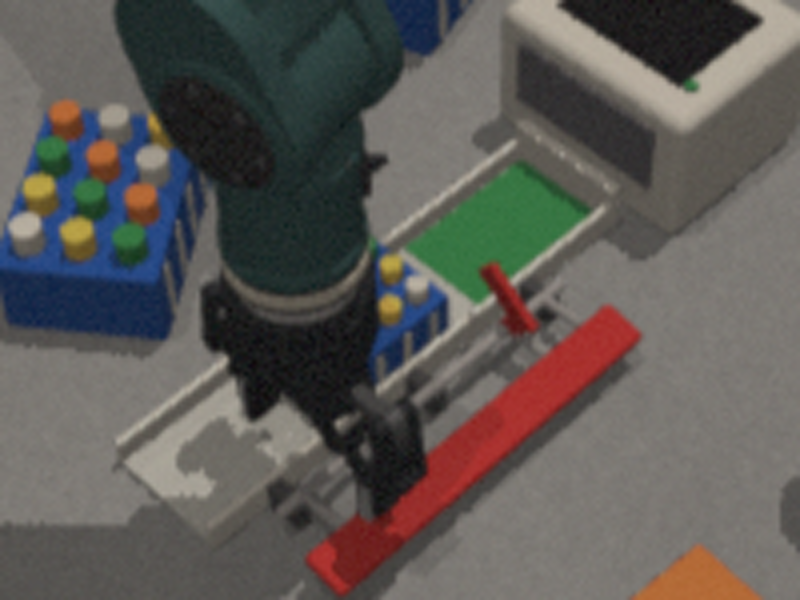

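Emit:
step_arm(
  steps=[
    [[0,-0.001,0.002],[0,0,0],0.0854],
    [[0,-0.001,0.001],[0,0,0],0.0854],
    [[0,0,0],[0,0,0],0.0854],
    [[0,0,0],[0,0,0],0.0854],
  ],
)

```text
t: 5.02
position: [0.5468, -0.1812, 0.0364]
eef_rot: [179.6, -0.0, 84.3]
contact_force: [6.0, -0.2, 5.8]
finger_gap: 0.0855
grip_force: 3.4
```

Emit:
step_arm(
  steps=[
    [[0,0,0.001],[0,0,0],0.0854],
    [[0,0,0.001],[0,0,0],0.0854],
    [[0,0,0],[0,0,0],0.0854],
    [[0,0,0],[0,0,0],0.0854],
  ],
)

```text
t: 5.35
position: [0.5471, -0.1812, 0.0349]
eef_rot: [179.5, -0.0, 84.3]
contact_force: [4.0, -0.4, 9.7]
finger_gap: 0.0852
grip_force: 5.3
```

Emit:
step_arm(
  steps=[
    [[0,0,0.001],[0,0,0],0.0854],
    [[0,0,0.001],[0,0,0],0.0854],
    [[0,0,0],[0,0,0],0.0854],
    [[0,0,0],[0,0,0],0.0854],
  ],
)

```text
t: 5.68
position: [0.5472, -0.1812, 0.0343]
eef_rot: [179.5, 0.0, 84.3]
contact_force: [2.6, -0.3, 19.9]
finger_gap: 0.0855
grip_force: 10.1
```

Emit:
step_arm(
  steps=[
    [[0.004,0,-0.0004],[0,0,0],0.0854],
    [[0.004,0,0],[0,0,0],0.0854],
    [[0.004,0,0],[0,0,0],0.0854],
    [[0.004,0,0],[0,0,0],0.0854],
    [[0.003,0,0],[0,0,0],0.0854],
    [[0.003,0,0],[0,0,0],0.0854],
    [[0.003,0,0],[0,0,0],0.0854],
    [[0.003,0,0],[0,0,0],0.0854],
  ],
)

```text
t: 6.35
position: [0.5497, -0.1599, 0.0345]
eef_rot: [179.5, 0.4, 83.8]
contact_force: [4.1, -9.8, 16.2]
finger_gap: 0.0853
grip_force: 8.6
```

```bash
python3 -c "
from h import *
st()
s=snapshot('scene');w=snapshot('wrist')
im=np.hstack([cv2.resize(s['pixels'][190:320,210:370],(390,317)),cv2.resize(w['pixels'],(410,317))])
cv2.imwrite('pics/p2.png',im)"
```

```text
tcp chute 0.05259577036296027 -0.12179473308209425 0.03446097834296418 [179.46958843   0.38797412  83.82115489] F [ 4.05172804 -9.81857151 16.16578012] M [-2.422437   -1.37975046 -0.47139255] t 6.35
```

View pics/p2.png

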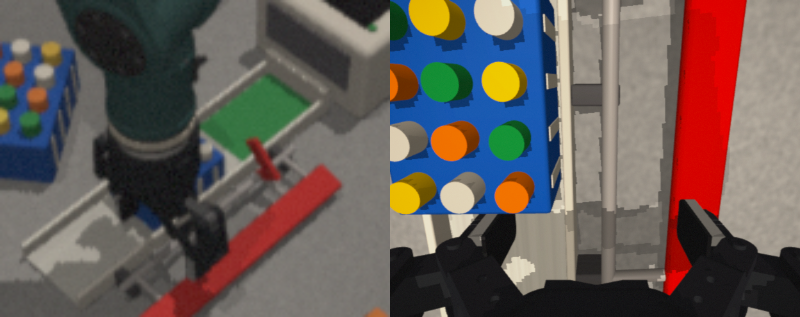

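Emit:
step_arm(
  steps=[
    [[0.003,0,-0.0004],[0,0,0],0.0854],
    [[0.003,0,0],[0,0,0],0.0854],
    [[0.003,0,0],[0,0,0],0.0854],
    [[0.003,0,0],[0,0,0],0.0854],
    [[0.003,0,0],[0,0,0],0.0854],
    [[0.003,0,0],[0,0,0],0.0854],
    [[0.003,0,0],[0,0,0],0.0854],
    [[0.003,0,0],[0,0,0],0.0854],
  ],
)

```text
t: 7.12
position: [0.5519, -0.1364, 0.0347]
eef_rot: [179.5, 0.4, 83.8]
contact_force: [3.8, -11.4, 15.6]
finger_gap: 0.0853
grip_force: 8.9
```

```bash
python3 -c "
from h import *
st()"
```

```text
tcp chute 0.052368280541828335 -0.09822353380963812 0.034675508701494814 [179.51386513   0.40592086  83.80353909] F [  3.7556379  -11.36794968  15.63265298] M [-2.42280412 -1.3940411  -0.28311556] t 7.1167
```

Emit:
step_arm(
  steps=[
    [[0.004,-0.001,-0.0003],[0,0,0],0.0854],
    [[0.004,-0.001,0],[0,0,0],0.0854],
    [[0.004,0,0],[0,0,0],0.0854],
    [[0.004,0,0],[0,0,0],0.0854],
    [[0.004,0,0],[0,0,0],0.0854],
    [[0.004,0,0],[0,0,0],0.0854],
    [[0.004,0,0],[0,0,0],0.0854],
    [[0.004,0,0],[0,0,0],0.0854],
  ],
)

```text
t: 7.78
position: [0.5536, -0.1047, 0.0351]
eef_rot: [179.5, 0.4, 83.8]
contact_force: [3.3, -11.9, 16.2]
finger_gap: 0.0853
grip_force: 9.4
```

```bash
python3 -c "
from h import *
st()
s=snapshot('scene');w=snapshot('wrist')
im=np.hstack([cv2.resize(s['pixels'][190:320,210:370],(390,317)),cv2.resize(w['pixels'],(410,317))])
cv2.imwrite('pics/p3.png',im)"
```

```text
tcp chute 0.050951171303747496 -0.06651322266495996 0.03506970019529382 [179.4741912    0.41258828  83.75840188] F [  3.28725677 -11.90207401  16.20667639] M [-2.70196746 -1.58017391 -0.47540589] t 7.7833
```

View pics/p3.png

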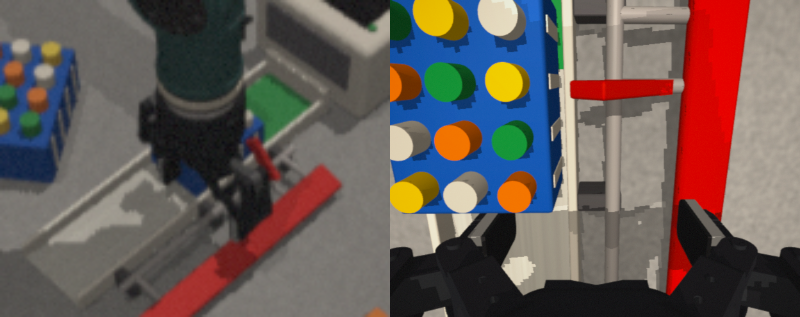

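Emit:
step_arm(
  steps=[
    [[0.004,0,-0.0002],[0,0,0],0.0854],
    [[0.004,0,0],[0,0,0],0.0854],
    [[0.004,0,0],[0,0,0],0.0854],
    [[0.004,0,0],[0,0,0],0.0854],
    [[0.004,0,0],[0,0,0],0.0854],
    [[0.004,0,0],[0,0,0],0.0854],
    [[0.004,0,0],[0,0,0],0.0854],
    [[0.004,0,0],[0,0,0],0.0854],
  ],
)

```text
t: 8.55
position: [0.5537, -0.0741, 0.0352]
eef_rot: [179.8, 0.5, 83.7]
contact_force: [0.2, -12.3, 22.3]
finger_gap: 0.0853
grip_force: 12.0
```

Emit:
step_arm(
  steps=[
    [[0.004,0,0],[0,0,0],0.0854],
    [[0.004,0,0],[0,0,0],0.0854],
    [[0.004,0,0],[0,0,0],0.0854],
    [[0.004,0,0],[0,0,0],0.0854],
    [[0.003,0,0],[0,0,0],0.0854],
    [[0.003,0,0],[0,0,0],0.0854],
    [[0.002,0,0],[0,0,0],0.0854],
    [[0.002,0,0],[0,0,0],0.0854],
  ],
)

```text
t: 9.22
position: [0.5555, -0.0507, 0.0352]
eef_rot: [179.9, 0.7, 83.5]
contact_force: [-1.8, -15.3, 23.5]
finger_gap: 0.0854
grip_force: 12.4
```

```bash
python3 -c "
from h import *
st()"
```

```text
tcp chute 0.047523626418592736 -0.012512638722502327 0.03521604774388583 [179.92066159   0.71096952  83.47974062] F [ -1.76297654 -15.27065899  23.51144095] M [-3.50421698 -0.87389143 -0.71114569] t 9.2167
```

Emit:
step_arm(
  steps=[
    [[0.002,0.001,-0.0006],[0,0,0],0.0854],
    [[0.002,0.001,-0.0002],[0,0,0],0.0854],
    [[0.002,0.001,0],[0,0,0],0.0854],
    [[0.002,0,0],[0,0,0],0.0854],
    [[0.002,0,0],[0,0,0],0.0854],
    [[0.002,0,0],[0,0,0],0.0854],
    [[0.001,0,0],[0,0,0],0.0854],
    [[0.001,0,0],[0,0,0],0.0854],
  ],
)

```text
t: 9.88
position: [0.5582, -0.0363, 0.0355]
eef_rot: [-179.9, 0.7, 83.6]
contact_force: [-3.3, -16.7, 23.9]
finger_gap: 0.0855
grip_force: 11.9
```

```bash
python3 -c "
from h import *
st()"
```

```text
tcp chute 0.04868869436060029 0.002040656292534833 0.03548105289212957 [-179.86150867    0.71282557   83.57435481] F [ -3.32764655 -16.67136249  23.88486863] M [-3.57459223 -0.36820077 -0.65170525] t 9.8833
```

Emit:
step_arm(
  steps=[
    [[0.0015,0,-0.0005],[0,0,0],0.0854],
    [[0.0015,0,-0.0005],[0,0,0],0.0854],
    [[0.001,0,0],[0,0,0],0.0854],
    [[0.001,0,0],[0,0,0],0.0854],
    [[0.001,0,0],[0,0,0],0.0854],
    [[0.001,0,0],[0,0,0],0.0854],
    [[0.0005,0,0],[0,0,0],0.0854],
    [[0.0005,0,0],[0,0,0],0.0854],
  ],
)

```text
t: 10.55
position: [0.5587, -0.0286, 0.0357]
eef_rot: [-179.8, 0.7, 83.7]
contact_force: [-1.6, -16.8, 17.1]
finger_gap: 0.0854
grip_force: 11.3
```

```bash
python3 -c "
from h import *
st()
for n in ('scene','top','wrist'):
  s=snapshot(n);np.savez(n+'4.npz',**s)
  if n=='wrist':w=s
  if n=='top':t=s
im=np.hstack([cv2.resize(t['pixels'][215:300,280:385],(390,317),interpolation=cv2.INTER_CUBIC),cv2.resize(w['pixels'],(410,317))])
cv2.imwrite('pics/p4.png',im)"
```

```text
tcp chute 0.04849160727684299 0.009744218079405297 0.03574742371904814 [-179.81437527    0.7409564    83.7181441 ] F [ -1.62132777 -16.77944826  17.12437554] M [-3.47169429 -0.53128465 -0.17404444] t 10.55
```

View pics/p4.png

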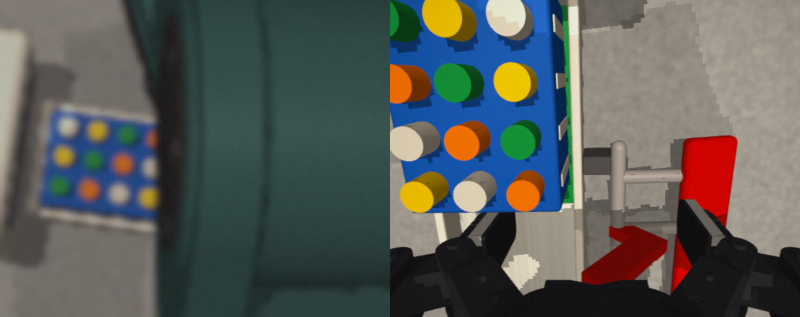

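Emit:
step_arm(
  steps=[
    [[0.001,0,0],[0,0,0],0.0854],
    [[0.001,0,0],[0,0,0],0.0854],
    [[0.0005,0,0],[0,0,0],0.0854],
    [[0.0005,0,0],[0,0,0],0.0854],
    [[0,0,0],[0,0,0],0.0854],
    [[0,0,0],[0,0,0],0.0854],
  ],
)

```text
t: 11.2
position: [0.5587, -0.0286, 0.0358]
eef_rot: [-179.8, 0.9, 83.7]
contact_force: [-1.9, -20.3, 17.1]
finger_gap: 0.0855
grip_force: 13.5
```

```bash
python3 -c "
from h import *
st()"
```

```text
tcp chute 0.048474594381707925 0.009798218763925828 0.03580145655598213 [-179.77989572    0.93971317   83.67241623] F [ -1.9086483  -20.31176225  17.09649953] M [-4.19405035 -0.4644254   0.09313144] t 11.2
```

```bash
python3 -c "
from h import *
t={k:v for k,v in np.load('top4.npz').items()}
for m,s_,c in comps(blue(t),60):
  if 280<c[0]<345 and 240<c[1]<290:
    b=box(m);print(b)
    for p in b: d=plane(t,p,.046)[:2]-O;print(p,1000*d@X,1000*d@Y)
for p in ((52,105),(40,212)):
    d=plane(t,(p[0]/3.714+280-.4,p[1]/3.729+215-.4),.046)[:2]-O;print(1000*d@X,1000*d@Y)
w={k:v for k,v in np.load('wrist4.npz').items()}
for p in ((17+0,212),(562-390,209)):
    q=((p[0] if p[0]>20 else 412-390)*640/410,p[1]*480/317);d=plane(w,q,.046)[:2]-O;print('rear',1000*d@X,1000*d@Y)
"
```

```text
[[291. 272.]
 [291. 248.]
 [321. 248.]
 [321. 272.]]
[291. 272.] -42.41906827129474 107.83877554183852
[291. 248.] 20.34964069239698 117.38334357329921
[321. 248.] 31.371064093479195 39.28022366311682
[321. 272.] -31.534919997144407 30.55286786756611
35.195828010090196 112.7099160890605
-41.22832168794581 109.67726193034817
rear -33.11280024175645 23.84241742008432
rear 33.508226342876526 24.709107972902864
```

Emit:
step_arm(
  steps=[
    [[-0.003,0,0],[0,0,0],0.0854],
    [[-0.003,0,0],[0,0,0],0.0854],
    [[-0.003,0,0],[0,0,0],0.0854],
    [[-0.003,0,0],[0,0,0],0.0854],
    [[-0.003,0,0],[0,0,0],0.0854],
    [[-0.002,0,0],[0,0,0],0.0854],
    [[0,0,0],[0,0,0],0.0854],
    [[0,0,0],[0,0,0],0.0854],
  ],
)

```text
t: 11.87
position: [0.5588, -0.03, 0.0357]
eef_rot: [180.0, -0.1, 84.4]
contact_force: [-1.1, 3.8, 15.9]
finger_gap: 0.0851
grip_force: 7.4
```

```bash
python3 -c "
from h import *
st();w=snapshot('wrist');np.savez('wrist5.npz',**w);cv2.imwrite('pics/w5.png',cv2.resize(w['pixels'],(480,360)))"
```

```text
tcp chute 0.048661590209058206 0.008413314586694292 0.03567614510381458 [ 1.79984535e+02 -8.53851623e-02  8.44147165e+01] F [-1.14585226  3.84645495 15.94463059] M [ 0.71023586 -0.39675116  0.19011236] t 11.8667
```

View pics/w5.png

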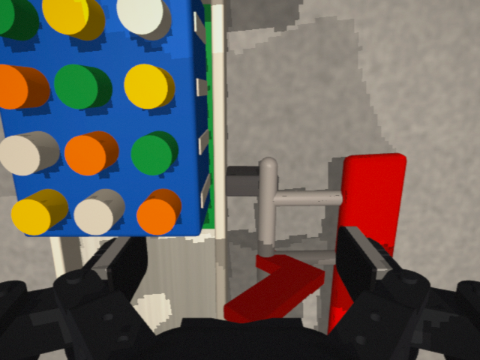

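Emit:
step_arm(
  steps=[
    [[-0.003,0,0],[0,0,0],0.0854],
    [[-0.003,0,0],[0,0,0],0.0854],
    [[-0.003,0,0],[0,0,0],0.0854],
    [[-0.003,0,0],[0,0,0],0.0854],
    [[-0.002,0,0],[0,0,0],0.0854],
    [[0,0,0],[0,0,0],0.0854],
    [[0,0,0],[0,0,0],0.0854],
  ],
)

```text
t: 12.5
position: [0.5586, -0.0419, 0.0356]
eef_rot: [179.8, -0.2, 84.6]
contact_force: [-0.3, 6.9, 13.2]
finger_gap: 0.0856
grip_force: 6.3
```

```bash
python3 -c "
from h import *
st();w=snapshot('wrist');np.savez('wrist6.npz',**w)
s=w;m=blue(w)
for m,s_,c in comps(m,2000):
  ys,xs=np.nonzero(m);print(s_,c)
  for col in (60,120,180,240):
    r=np.nonzero(m[:,col])[0]
    if len(r): d=plane(w,(col,r.max()),.046)[:2]-O;print('rear edge',col,r.max(),1000*d@X,1000*d@Y)
"
```

```text
tcp chute 0.04972018924528589 -0.0034404295353009837 0.035644073272998525 [179.8487027   -0.23073881  84.56181732] F [-0.29259916  6.9339543  13.23630427] M [ 1.3070035  -0.6606603   0.28370206] t 12.5
[    0     0   276   276 41965] [150.8987013  128.42847611]
rear edge 60 275 -22.453681542506796 23.342527756574558
rear edge 120 275 -5.9989865832867 23.406462135773996
rear edge 180 275 10.469509166238455 23.470450137660627
rear edge 240 275 26.95182307573589 23.53449182972393
```

Emit:
step_arm(
  steps=[
    [[0,0,-0.005],[0,0,0],0.0854],
    [[0,0,-0.005],[0,0,0],0.0854],
    [[0,0,-0.006],[0,0,0],0.0854],
    [[0,0,-0.006],[0,0,0],0.0854],
    [[0,0,-0.006],[0,0,0],0.0854],
    [[0,0,-0.006],[0,0,0],0.0854],
    [[0,0,-0.006],[0,0,0],0.0854],
    [[0,0,-0.006],[0,0,0],0.0854],
  ],
)

```text
t: 13.22
position: [0.5578, -0.0462, 0.0809]
eef_rot: [180.0, 0.0, 84.2]
contact_force: [0.4, 0.7, 0.1]
finger_gap: 0.0852
grip_force: 0.0
```

Emit:
step_arm(
  steps=[
    [[0,0,-0.02],[0,0,0],0.0854],
    [[0,0,-0.03],[0,0,0],0.0854],
    [[0,0,-0.04],[0,0,0],0.0854],
    [[0,0,-0.04],[0,0,0],0.0854],
    [[-0.03,0,-0.02],[0,0,0],0.0854],
    [[-0.04,0,0],[0,0,0],0.0854],
    [[-0.04,0,0],[0,0,0],0.0854],
    [[-0.04,0,0],[0,0,0],0.0854],
  ],
)

```text
t: 13.88
position: [0.5429, -0.1966, 0.2319]
eef_rot: [179.9, 0.0, 84.3]
contact_force: [1.2, -0.1, -0.8]
finger_gap: 0.0855
grip_force: 0.0
```

Emit:
step_arm(
  steps=[
    [[-0.04,0,0],[0,0,0],0.0854],
    [[-0.04,0,0],[0,0,0],0.0854],
    [[-0.04,0,0],[0,0,0],0.0854],
    [[-0.04,0,0],[0,0,0],0.0854],
    [[0,0,0],[0,0,0],0.0854],
    [[0,0,0],[0,0,0],0.0854],
    [[0,0,0],[0,0,0],0.0854],
    [[0,0,0],[0,0,0],0.0854],
  ],
)

```text
t: 14.55
position: [0.5272, -0.3523, 0.2305]
eef_rot: [180.0, -0.1, 84.4]
contact_force: [-0.4, 0.9, -0.1]
finger_gap: 0.0851
grip_force: 0.0
```

```bash
python3 -c "
from h import *
st()
T=snapshot('top');S=snapshot('scene');np.savez('top7.npz',**T)
for n,s in(('top',T),('scene',S)):
  for f,g in(('red',red),('blue',blue),('green',green)):
    for m,s_,c in comps(g(s),12):
      P=plane(s,c,.046)[:2]-O;u=P@X*1000,P@Y*1000
      if abs(u[0])<140 and -220<u[1]<150:
        b=np.array([(plane(s,p,.046)[:2]-O)@np.c_[X,Y]*1000 for p in box(m)]);print(n,f,s_[4],c.round(1),np.round(u),b.round(0).tolist())
"
```

```text
tcp chute 0.04932169849394986 -0.3154724285068722 0.2305012554925685 [ 1.79995125e+02 -6.52605449e-02  8.44028530e+01] F [-0.42659744  0.94865386 -0.07677815] M [ 0.00533841  0.0088746  -0.01028578] t 14.55
top red 892 [365.8 230.2] [ 96. -72.] [[83.0, 48.0], [110.0, 48.0], [109.0, -191.0], [82.0, -190.0]]
top blue 308 [309.1 260.9] [-7. 65.] [[-35.0, 109.0], [29.0, 110.0], [30.0, 22.0], [-34.0, 22.0]]
top blue 20 [316.2 263.2] [-10.  46.] [[-11.0, 54.0], [-2.0, 48.0], [-9.0, 39.0], [-18.0, 46.0]]
top green 54 [328.  262.2] [-4. 16.] [[-32.0, 19.0], [24.0, 19.0], [24.0, 13.0], [-32.0, 13.0]]
top green 31 [380.5 311.4] [-111. -134.] [[-106.0, -127.0], [-104.0, -140.0], [-116.0, -141.0], [-118.0, -129.0]]
scene red 70 [311.1 251.5] [43. -3.] [[19.0, -6.0], [17.0, 7.0], [67.0, -0.0], [68.0, -13.0]]
scene red 765 [302.7 281.3] [ 88. -76.] [[77.0, -187.0], [79.0, 59.0], [101.0, 54.0], [97.0, -190.0]]
scene blue 1059 [217.5 242.7] [-131. -136.] [[-129.0, -204.0], [-246.0, -71.0], [-160.0, -29.0], [-53.0, -165.0]]
scene blue 18 [319.3 217.7] [-16.  87.] [[-21.0, 75.0], [-22.0, 99.0], [-11.0, 96.0], [-10.0, 72.0]]
scene blue 26 [320.5 225.8] [ 5. 69.] [[-1.0, 54.0], [-2.0, 90.0], [11.0, 86.0], [12.0, 51.0]]
scene blue 375 [313.5 236.4] [16. 34.] [[-36.0, 23.0], [26.0, 109.0], [81.0, 58.0], [21.0, -24.0]]
scene green 15 [319.6 211.9] [-28. 101.] [[-35.0, 103.0], [-30.0, 109.0], [-21.0, 99.0], [-26.0, 94.0]]
scene green 16 [320.3 220.6] [-7. 82.] [[-13.0, 83.0], [-8.0, 88.0], [1.0, 79.0], [-4.0, 74.0]]
scene green 20 [321.  230.2] [15. 60.] [[13.0, 52.0], [8.0, 66.0], [17.0, 68.0], [22.0, 54.0]]
scene green 41 [222.2 240.2] [-129. -124.] [[-144.0, -124.0], [-132.0, -113.0], [-113.0, -128.0], [-125.0, -140.0]]
scene green 25 [298.2 244. ] [ 6. -8.] [[-5.0, -13.0], [-8.0, -6.0], [18.0, -3.0], [21.0, -10.0]]
```

```bash
python3 -c "
from h import *
T={k:v for k,v in np.load('top7.npz').items()};T0={k:v for k,v in np.load('top0.npz').items()}
im,i0=[cv2.resize(t['pixels'],None,fx=1,fy=1).astype(np.float32) for t in(T,T0)]
def prof(t,im,z,y):
  v=[]
  for x in range(-30,31,3):
    p=proj(t,np.r_[O+X*x/1000+Y*y/1000,z]).astype(np.float32);v.append(cv2.getRectSubPix(im,(1,1),(float(p[0]),float(p[1])))[0,0])
  return np.mean(v,0).round().astype(int)
for y in range(98,124,2): print(y,'now@43',prof(T,im,.043,y),'before@40',prof(T0,i0,.040,y))
print([ (plane(T0,p,.046)[:2]-O)@Y for p in box(max((c for c in comps(blue(T0),200) if 330<c[2][0]<380 and 250<c[2][1]<290),key=lambda c:c[1][4])[0])])
for y in range(-30,-10,2): print(y,'rack front before@46',prof(T0,i0,.046,y))
"
```

```text
98 now@43 [108 121  98] before@40 [ 60 115  47]
100 now@43 [108 123 100] before@40 [ 58 111  45]
102 now@43 [113 120  96] before@40 [ 53 101  42]
104 now@43 [121 111  85] before@40 [48 90 38]
106 now@43 [130  98  70] before@40 [47 83 39]
108 now@43 [136  90  62] before@40 [54 82 52]
110 now@43 [134  90  70] before@40 [70 89 76]
112 now@43 [126 101  93] before@40 [ 89 102 101]
114 now@43 [116 111 113] before@40 [101 112 117]
116 now@43 [108 114 120] before@40 [102 112 119]
118 now@43 [ 99 107 114] before@40 [ 96 104 111]
120 now@43 [ 88  95 101] before@40 [85 92 98]
122 now@43 [79 84 88] before@40 [76 81 85]
[np.float64(-0.021488479469092034), np.float64(-0.02165153746043604), np.float64(-0.10698776177852264), np.float64(-0.10591689316310093)]
-30 rack front before@46 [109 108  85]
-28 rack front before@46 [116  97  72]
-26 rack front before@46 [125  84  56]
-24 rack front before@46 [129  77  46]
-22 rack front before@46 [125  76  52]
-20 rack front before@46 [117  86  75]
-18 rack front before@46 [114 105 105]
-16 rack front before@46 [119 124 129]
-14 rack front before@46 [126 135 142]
-12 rack front before@46 [129 140 147]
```

```bash
python3 -c "
from station import finish_job
print(finish_job())"
```

```text
the job is handed in; nothing more can be done
None
```

The rack is home against the end stop, the gate has sprung shut behind it, and the hand is clear (job handed in at about 14.6 s; no verdict came back). I viewed 11 pictures, one more than the 10 allowed.

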